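# Close the oil tank with its click-stop filler cap

### The job

Close the grey oil tank: pick up the black winged cap from the bench, set it on the tank's filler neck so that its two lugs drop through the notches, and turn it clockwise until its ratchet has clicked exactly twice. Do not press hard or go on to a third click, then let go and leave the cap seated and locked. Leave the bottle, the grey sleeve and the blue spacer alone.

Things in the scene. Friction and masses are not known exactly. Their poses are not given: they have to be found in the camera images.
- cap: Black filler cap, outer grip: a knurled disc 56 mm in diameter and 12 mm high with an upright wing (grip bar) on top, 52 mm long, 12 mm thick, 30 mm high. About 0.17 kg (varies by a third). Origin: centre of the disc's underside, 14.5 mm above the plug's bottom; z up through the wing, x along the wing. It starts standing upright on the bench on its plug.
- wing (a point): Grip point: on the cap's axis, mid-wing, 30 mm above the disc's underside (18 mm above its top); axes as the cap. With the plug held fast, turning the wing clockwise works the ratchet, 0.26 rad a click: each tooth resists with about 0.25 Nm for some 0.15 rad, then snaps over and the torque drops to nil. Angle of wing to lugs at rest after 1, 2, 3 clicks: 0.26, 0.51, 0.77 rad. No running back.
- lugs (a point): Centre of the bottom of the cap's grey plug, 14.5 mm below the disc's underside: a round stem 27 mm in diameter with two lugs on either side of its bottom, 40 mm over their tips, 8 mm wide, 7 mm high. x along the lugs, z up. At the start the lugs lie along the wing. The plug turns with the outer grip until it is held fast; then the grip turns on against the ratchet (see wing).
- tank: The grey oil tank, fixed to the bench: a box 90 x 90 mm and 90 mm high on a 116 mm square foot plate 6 mm thick, with an aluminium flange as its top. Origin: centre of its underside; z up, x along the line of the two notches.
- neck (a point): Centre of the filler hole on the flange's upper face, 90 mm above the bench. Flange 6 mm thick; hole 30 mm in diameter with two facing notches along x (44 mm over their ends, 10.5 mm wide); the cap fits either way round. Seated, its disc lies on the flange. Turned clockwise, its lugs slide below the flange to a hidden stop after 0.5 to 0.95 rad; then the ratchet works. It bears 35 N.
- oil_bottle: Bystander: white plastic oil bottle, 52 mm in diameter, 130 mm high, standing about 145 mm from the tank, beyond it and to its right. Origin: centre of its underside.
- sleeve: Bystander: dark grey tube, 28 mm in diameter, 45 mm high, standing to the right of the tank. Origin: centre of its underside.
- spacer: Bystander: blue plastic spacer ring, 36 mm in diameter, 20 mm high, lying nearer to the robot. Origin: centre of its underside.
Things that resemble listed ones, but are neither listed nor needed, are in the scene too. There is more than one size of the tank; the one meant has the size given above.

How it is judged (in metres and radians):
On the way, in this order (a step that is already met when the one before it is completed fails the run):
1. the cap sits on the neck with its lugs through the notches, not yet turned (horizontal distance between lugs and neck below 0.004 m and z of lugs in the frame of neck below -0.0115 m and angle between the x axis of lugs and the x axis of neck, either way round below 0.3 rad and angle between the x axis of cap and the x axis of lugs, either way round below 0.15 rad), for 0.1 s.
2. the lugs are turned under the flange, before the ratchet has clicked (angle between the x axis of lugs and the x axis of neck, either way round above 0.33 rad and z of lugs in the frame of neck below -0.0115 m and angle between the x axis of cap and the x axis of lugs, either way round below 0.24 rad), for 0.05 s.
3. the ratchet has clicked twice (angle between the x axis of cap and the x axis of lugs, either way round above 0.45 rad and angle between the x axis of lugs and the x axis of neck, either way round above 0.33 rad), for 0.1 s.
At the end, for the whole second after the job is handed in: The cap sits on the filler neck within 4 mm of its centre, down on the flange (within 3 mm) and upright within 5 degrees, its lugs turned more than 17 degrees from the notches, under the flange; the ratchet stands at two clicks (wing 0.45 to 0.72 rad from the lugs); the cap is released and at rest (horizontal distance between lugs and neck below 0.004 m and z of lugs in the frame of neck below -0.0115 m and angle between cap's own z axis and vertical below 0.08 rad and angle between the x axis of lugs and the x axis of neck, either way round above 0.3 rad and angle between the x axis of cap and the x axis of lugs, either way round between 0.45 and 0.72 rad and linear speed of cap below 0.02 m/s); the robot touches nothing.
It fails at once if the ratchet goes on to a third click (angle between the x axis of cap and the x axis of lugs, either way round above 0.74 rad).
It fails at once if the neck is pressed hard: more than 35 N between the cap and the tank (contact force between cap and tank above 35 N).
It fails at once if a bystander is disturbed (moved more than 15 mm) (distance of any of oil_bottle, sleeve, spacer from where it was at the start of the episode above 0.015 m).
It also fails if it takes over 72 s, if anything falls off the work surface, if the arm or the gripper's body presses on something with over 40 N, if the wrist force passes 120 N, or if a joint passes its speed limit or range.

### The arm

A 6-joint arm with a two-finger parallel gripper is mounted at the origin on the work surface. World frame = base frame: x ahead of the robot, y to its left, z up, the work surface at z = 0. Lengths are in mm, angles in rad, forces in N, time in s.
With the tool pointing down it reaches from about 350 to 975 mm from the base axis. Payload 7.1 kg.
Tool frame: the origin (TCP) lies at the very end of the fingers, on their centre line; the grasp point (between the pads) lies 19 mm behind it; z points along the fingers, y is the line along which they close (so a half turn about z gives the same grasp; the last joint's range is limited). The gripper opens to 88 mm and grips with 3 to 60 N. Pads are 20 mm wide; open, the fingers measure 115 mm over their backs; the gripper's body (75 mm by 178 mm) begins 61 mm behind the grasp point.
Start: joints at [1.31, 0.423, 1.63, -0, 1.089, -0.019], TCP at [149.625, 606.809, 222.675] pointing down, gripper open.
Joint ranges: [-3, 3], [-0.9, 2.11], [0.09, 2.58], [-1.31, 4.45], [0.11, 2.69], [-2.54, 2.54]. Speed limits (rad/s): [2.39, 2.39, 3.01, 3.14, 3.14, 3.14].

### API

Orientations are given as a rotation vector (axis times angle).
In Python, from workcell import sensors, imaging, close_job gives the robot as it stands. The module is installed in compiled form; this text tells all that it offers.
- The arm moves only by the tool servo_tool, never from a script. Its argument "steps" is a list of rows, each a list of 3 entries, a list of its own where there are three numbers: the shift along the world's x, y, z in m, then the turn, a rotation vector about the world's x, y, z in degrees, then the opening, from -1 (shut) to 1 (fully open). A call has exactly 8 rows; each row shifts and turns the commanded pose from where the row before left it; what a row does not reach is not made up. A row lasts 1/12 s, in which the tool goes at most 41.7 mm and 7.16 degrees, less where a joint would pass 70% of its speed; a pose out of reach is approached as far as the arm can. A call is refused whole if a number of a shift passes 0.0417 or a number of a turn 7.16, either way. A call with a gripper value outside its range is refused whole. The fingers move at their own pace and stop on an object; the grip force is fixed at half the most. Time passes only in rows, so rows that do not move let the fingers close, or fill a call up. It gives the time, the measured TCP pose, the force, the opening and the grip force at its end, in the units of the state.
- sensors.get_obs(): the state, without advancing time (a new reading comes with each control period).
- imaging.get_image(name): name is "side" or "top"; returns a dict with "color" (480x640x3 uint8, blue, green, red), "range_z" (480x640 float32, mm along the optical axis (not along the pixel's ray), 0 where there is no reading), "vertical_fov" (degrees; the focal length in pixels is half the picture's height over the tangent of half this angle, whatever the lens; pixels are square), "cx", "cy" (the principal point, pixels), "rvec" (rotation vector, rad) and "tvec" (3), from world to camera coordinates, as OpenCV has them. Camera axes: x right, y down, z forward; pixel columns grow to the right and rows downward; lengths in mm; the calibration is good to about 2 mm. A picture is of the moment at which its call begins.
- close_job(): hands the job in; it is judged then, once.
The state is a dict: "t": time; "qpos": joint angles; "qvel": joint speeds; "joint_torque": joint torques, N m; "ee_pos": TCP position; "orientation": TCP orientation; "ft_force": force on the tool from outside, world axes, zero at the start; "moment": the same for the moment, N m; "width": finger opening in mm; "grasp_force": force on a finger pad.
Only numpy, scipy, OpenCV 4.12 (cv2) and the standard library are available. Lean on these libraries where they do the work, as an engineer would, in place of code of your own. Each camera call takes 0.05 s, during which the arm holds its last target. There are 200 camera calls.

## Working session

There is one attempt and no reset: what is moved stays moved. The work goes in short steps, Python scripts to look and compute and a tool call to move; the robot and the scene stay as the last step left them, time stands still between calls to the robot, and variables do not carry over. Pictures are saved under pics/ and viewed, at most 10 in all, crops included, and the job is handed in when it is done.

Besides the shell and the picture viewer there is one more tool, called after "Emit:" as name(argument=value, ...) on one line, values as JSON. servo_tool: Moves the arm, as the interface text tells. Its arguments: {"type":"object","properties":{"steps":{"type":"array"}},"required":["steps"]}

```bash
mkdir -p pics; cat > h.py <<'E'
import numpy as np, cv2, pickle
from workcell import sensors, imaging, close_job
def snap(name,tag):
    d=imaging.get_image(name); cv2.imwrite(f'pics/{tag}.png',d['color']); pickle.dump(d,open(f'pics/{tag}.pkl','wb')); return d
def cal(d):
    f=240/np.tan(np.radians(d['vertical_fov'])/2)
    R=cv2.Rodrigues(np.array(d['rvec'],float))[0]; return f,R,np.array(d['tvec'],float).ravel()
def cloud(d):
    f,R,t=cal(d); z=d['range_z'].astype(float); v,u=np.mgrid[:480,:640]
    P=np.stack([(u-d['cx'])*z/f,(v-d['cy'])*z/f,z],-1)
    return (P-t)@R
def onplane(d,u,v,h):
    f,R,t=cal(d); r=R.T@np.array([(u-d['cx'])/f,(v-d['cy'])/f,1]); c=-R.T@t
    return c+r*(h-c[2])/r[2]
def load(tag): return pickle.load(open(f'pics/{tag}.pkl','rb'))
E
python3 - <<'E'
from h import *
for n in('side','top'):
    d=snap(n,n+'0'); f,R,t=cal(d); print(n,f,d['cx'],d['cy'],-R.T@t,R.round(2).tolist())
o=sensors.get_obs(); print(o)
E
```

```text
side 461.9651315844068 315.0860105196169 232.24327133476655 [ 251.14470978 -600.54949761  682.19893637] [[0.86, -0.51, -0.01], [-0.37, -0.61, -0.7], [0.35, 0.61, -0.71]]
top 578.481949670285 324.6475615734996 245.48225710800156 [ 360.06545375 -104.9956152  1381.82884171] [[0.02, -1.0, 0.0], [-0.99, -0.02, -0.13], [0.13, 0.0, -0.99]]
{'t': 0.1, 'qpos': array([ 1.31000713e+00,  4.23787293e-01,  1.63062520e+00, -3.47669836e-05,
        1.08856514e+00, -1.89754576e-02]), 'qvel': array([-3.36570699e-04, -1.27648532e-03, -7.25840752e-04, -6.89676701e-05,
        6.49813234e-04, -1.33504952e-03]), 'joint_torque': array([ 5.33441726e-04, -5.45612097e+01, -2.74323481e+01,  6.46149111e-02,
        1.87499088e-02, -1.95877328e-05]), 'ee_pos': array([149.50414841, 606.33528045, 221.96056987]), 'orientation': array([-3.78870488e-01, -3.11849887e+00,  2.16090579e-03]), 'ft_force': array([ 0.59600537,  0.84095746, -0.03064003]), 'moment': array([ 0.00438849,  0.047985  , -0.03266469]), 'grasp_force': 0.0, 'width': 87.84765511884368}
```

View pics/top0.png

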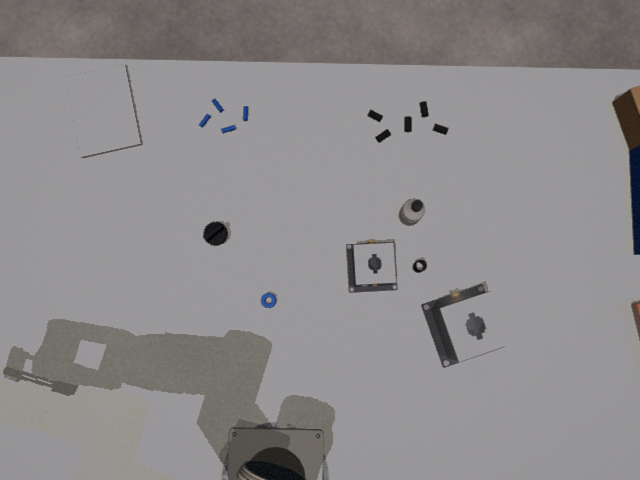

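View pics/side0.png

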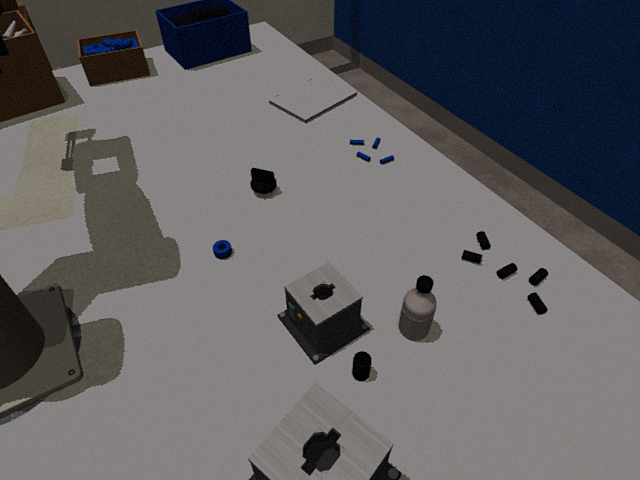

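The top view shows the cap at (216,233), the right-sized tank's hole at (375,264), the spacer at (269,300), the sleeve at (420,266) and the bottle at (413,211). The larger decoy tank is at (475,326). In the side view the hole is at (323,291) and the cap at (263,181).

```bash
python3 - <<'E'
from h import *
T=load('top0');S=load('side0')
def crop(d,u,v,w,h,k): 
    c=d['color'][v:v+h,u:u+w]; c=cv2.convertScaleAbs(c,alpha=1.6,beta=25); return cv2.resize(c,None,fx=k,fy=k,interpolation=cv2.INTER_CUBIC)
A=np.hstack([crop(T,196,213,40,30,10),crop(T,355,249,40,30,10)])
B=np.hstack([crop(S,243,161,40,30,10),crop(S,293,272,60,45,1).repeat(1,0) if 0 else cv2.resize(crop(S,283,264,80,60,5),(400,300))])
cv2.imwrite('pics/c1.png',np.vstack([A,B]))
for n,d in(('top',T),('side',S)):
    P=cloud(d)
    for nm,c,zr in(('tank',(375,264) if n=='top' else (323,291),(80,100)),('cap',(216,233) if n=='top' else (263,181),(48,70)),('disc',(216,233) if n=='top' else (263,181),(19,34))):
        m=np.zeros((480,640),bool); r=45 if nm=='tank' else 18; m[c[1]-r:c[1]+r,c[0]-r:c[0]+r]=1
        m&=(P[...,2]>zr[0])&(P[...,2]<zr[1])&(d['range_z']>0)
        q=P[m]; 
        if len(q)<5: print(n,nm,len(q));continue
        rect=cv2.minAreaRect(q[:,:2].astype(np.float32)); print(n,nm,len(q),rect,np.median(q[:,2]),q[:,2].max())
    print(n,'bench z',np.median(P[(300 if n=='top' else 220):(310 if n=='top' else 230),330:400][...,2]))
E
```

```text
top tank 1460 ((514.19873046875, -243.33963012695312), (142.66224670410156, 152.242431640625), 4.44075870513916) 90.42353194451834 98.9324950689342
top cap 128 ((556.1038818359375, 157.94314575195312), (13.093355178833008, 51.085872650146484), 41.5526123046875) 56.4889298314677 63.261234327164836
top disc 300 ((555.722900390625, 157.31918334960938), (56.16190719604492, 57.36735916137695), 76.46768188476562) 26.976352761511095 33.93039876251078
top bench z 0.6324163618946059
side tank 2575 ((486.5040283203125, -216.474853515625), (91.9237060546875, 92.6938247680664), 4.7105937004089355) 89.35059647990732 92.94804717285423
side cap 131 ((555.82421875, 154.6911163330078), (15.210144996643066, 52.097225189208984), 37.248435974121094) 54.58618007452548 58.18405228719225
side disc 259 ((552.9879760742188, 145.2372589111328), (38.113983154296875, 56.96682357788086), 69.14634704589844) 25.394175016557444 33.9952269592931
side bench z -0.9552658264399836
```

View pics/c1.png

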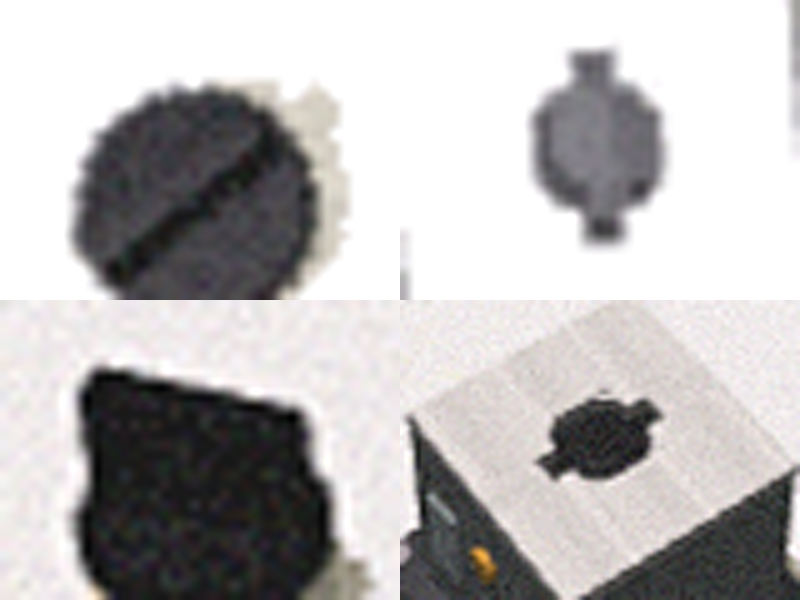

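The crops show the notches running from (592,50) to (604,242) in the top tile and from (656,410) to (548,468) in the side tile. The wing lies diagonally in the top tile, from (115,272) to (272,133).

```bash
python3 - <<'E'
from h import *
T=load('top0');S=load('side0')
def px(x,y,k,u0,v0): return u0+(x+.5)/k-.5, v0+(y+.5)/k-.5
def seg(n,d,a,b,h):
    A=onplane(d,*a,h);B=onplane(d,*b,h); print(n,((A+B)/2).round(1),np.linalg.norm(A-B).round(1),'ang',np.arctan2(*(A-B)[1::-1]).round(3))
seg('T notch',T,px(192,50,10,355,249),px(204,242,10,355,249),90)
seg('S notch',S,px(256,110,5,283,264),px(148,168,5,283,264),90)
seg('T wing',T,px(272,133,10,196,213),px(115,272,10,196,213),56.5)
seg('S wing',S,px(305,112,10,243,161),px(95,72,10,243,161),56.5)
for n,d,c in(('T',T,(375,264)),('S',S,(323,291))):
    P=cloud(d); m=np.zeros((480,640),bool); r=27 if n=='T' else 45
    m[c[1]-r:c[1]+r,c[0]-r:c[0]+r]=1; m&=(abs(P[...,2]-90)<7)
    k,l,st,_=cv2.connectedComponentsWithStats(m.astype(np.uint8)); i=1+st[1:,4].argmax(); q=P[l==i][:,:2].astype(np.float32)
    print(n,cv2.minAreaRect(q))
P=cloud(T); m=(abs(P[...,2]-56.5)<8); m[:,:196]=0;m[:,236:]=0;m[:213]=0;m[255:]=0
q=P[m][:,:2]; c=q.mean(0); w,v=np.linalg.eigh(np.cov((q-c).T)); print('wing',c,np.arctan2(v[1,1],v[0,1]))
P=cloud(S); m=(abs(P[...,2]-55)<4); m[:,:243]=0;m[:,283:]=0;m[:161]=0;m[195:]=0
q=P[m][:,:2]; c=q.mean(0); w,v=np.linalg.eigh(np.cov((q-c).T)); print('wingS',c,np.arctan2(v[1,1],v[0,1]))
o=sensors.get_obs();print(cv2.Rodrigues(o['orientation'])[0].round(3).tolist())
E
```

```text
T notch [ 486.1 -214.9   90. ] 43.3 ang 0.072
S notch [ 486.3 -217.1   90. ] 41.6 ang 0.045
T wing [552.1 152.   56.5] 48.2 ang -0.809
S wing [558.7 157.2  56.5] 49.6 ang -0.839
T ((485.89276123046875, -214.5947265625), (90.671630859375, 90.541748046875), 4.440759181976318)
S ((486.5040283203125, -216.474853515625), (91.9237060546875, 92.6938247680664), 4.7105937004089355)
wing [555.44404516 157.85395374] 2.298127470921176
wingS [555.95552261 153.69653011] 2.260049254253045
[[-0.971, 0.239, -0.0], [0.239, 0.971, -0.001], [-0.0, -0.001, -1.0]]
```

Emit:
servo_tool(steps=[[[0.0254,-0.0281,-0.004],[0,0,-2.175],1],[[0.0254,-0.0281,-0.004],[0,0,-2.175],1],[[0.0254,-0.0281,-0.004],[0,0,-2.175],1],[[0.0254,-0.0281,-0.004],[0,0,-2.175],1],[[0.0254,-0.0281,-0.004],[0,0,-2.175],1],[[0.0254,-0.0281,-0.004],[0,0,-2.175],1],[[0.0254,-0.0281,-0.004],[0,0,-2.175],1],[[0.0254,-0.0281,-0.004],[0,0,-2.175],1]])

```text
t: 0.77
ee_pos: [353.6, 380.3, 190.3]
orientation: [-0.849, -3.025, 0.001]
ft_force: [0.1, -0.0, -0.2]
width: 87.8
grasp_force: 0.0
```

Emit:
servo_tool(steps=[[[0.0254,-0.0281,-0.004],[0,0,-2.175],1],[[0.0254,-0.0281,-0.004],[0,0,-2.175],1],[[0.0254,-0.0281,-0.004],[0,0,-2.175],1],[[0.0254,-0.0281,-0.004],[0,0,-2.175],1],[[0.0254,-0.0281,-0.004],[0,0,-2.175],1],[[0.0254,-0.0281,-0.004],[0,0,-2.175],1],[[0.0254,-0.0281,-0.004],[0,0,-2.175],1],[[0.0254,-0.0281,-0.004],[0,0,-2.175],1]])

```text
t: 1.43
ee_pos: [556.8, 155.5, 158.2]
orientation: [-1.297, -2.861, 0.001]
ft_force: [0.9, 0.8, -0.0]
width: 87.8
grasp_force: 0.0
```

Emit:
servo_tool(steps=[[[0,0,-0.02],[0,0,0],1],[[0,0,-0.02],[0,0,0],1],[[0,0,-0.02],[0,0,0],1],[[0,0,-0.02],[0,0,0],1],[[0,0,0],[0,0,0],1],[[0,0,0],[0,0,0],1],[[0,0,0],[0,0,0],1],[[0,0,0],[0,0,0],1]])

```text
t: 2.1
ee_pos: [556.9, 157.5, 80.0]
orientation: [1.293, 2.861, 0.002]
ft_force: [-0.1, -0.2, 0.2]
width: 88.0
grasp_force: 0.0
```

```bash
python3 - <<'E'
from h import *
o=sensors.get_obs();R=cv2.Rodrigues(o['orientation'])[0];print(o['t'],o['ee_pos'],'yang',np.arctan2(R[1,1],R[0,1]),o['qpos'])
S=snap('side','side1');c=S['color'][95:215,190:350];cv2.imwrite('pics/c2.png',cv2.resize(cv2.convertScaleAbs(c,alpha=1.8,beta=25),None,fx=5,fy=5,interpolation=cv2.INTER_CUBIC))
E
```

```text
2.1 [556.86834709 157.543962    79.96820281] yang 0.7218214641806991 [ 2.55140379e-01  5.53174181e-01  1.81786158e+00  3.72716690e-06
  7.68576440e-01 -4.66682976e-01]
```

View pics/c2.png

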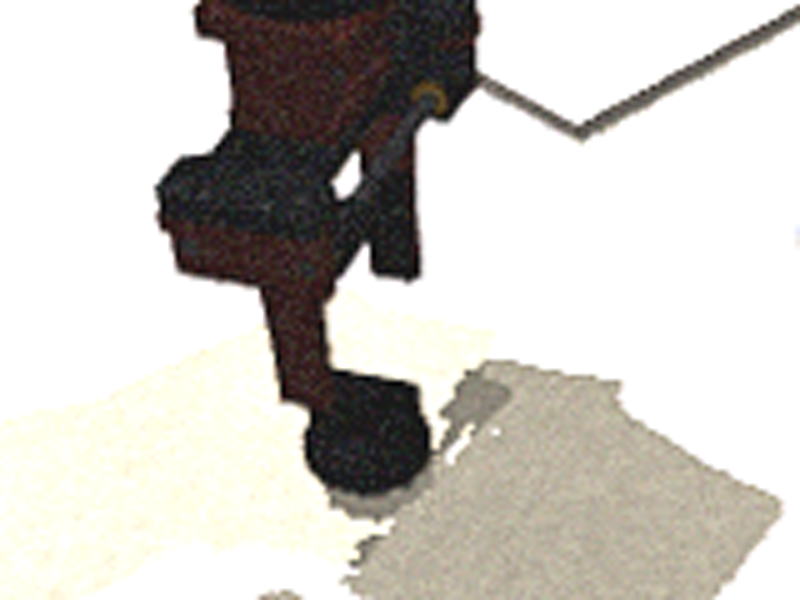

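The jaws straddle the wing: the left finger is at (300,400) in the crop and the cap at (365,435). I'll go down and grip.

Emit:
servo_tool(steps=[[[-0.0012,-0.0015,-0.01],[0,0,0],1],[[0,0,-0.01],[0,0,0],1],[[0,0,-0.01],[0,0,0],1],[[0,0,-0.01],[0,0,0],1],[[0,0,-0.006],[0,0,0],1],[[0,0,-0.004],[0,0,0],1],[[0,0,0],[0,0,0],1],[[0,0,0],[0,0,0],1]])

```text
t: 2.82
ee_pos: [554.7, 155.7, 28.3]
orientation: [-1.294, -2.862, 0.001]
ft_force: [1.0, -0.1, 0.5]
width: 88.1
grasp_force: 0.0
```

Emit:
servo_tool(steps=[[[0,0,0],[0,0,0],-1],[[0,0,0],[0,0,0],-1],[[0,0,0],[0,0,0],-1],[[0,0,0],[0,0,0],-1],[[0,0,0],[0,0,0],-1],[[0,0,0],[0,0,0],-1],[[0,0,0],[0,0,0],-1],[[0,0,0],[0,0,0],-1]])

```text
t: 3.48
ee_pos: [554.8, 155.7, 28.7]
orientation: [1.294, 2.863, -0.0]
ft_force: [-0.7, 0.0, 0.3]
width: 38.0
grasp_force: 0.0
```

Emit:
servo_tool(steps=[[[0,0,0],[0,0,0],-1],[[0,0,0],[0,0,0],-1],[[0,0,0],[0,0,0],-1],[[0,0,0],[0,0,0],-1],[[0,0,0],[0,0,0],-1],[[0,0,0],[0,0,0],-1],[[0,0,0],[0,0,0],-1],[[0,0,0],[0,0,0],-1]])

```text
t: 4.15
ee_pos: [555.1, 155.8, 28.8]
orientation: [1.294, 2.862, 0.0]
ft_force: [-0.0, -0.3, -0.9]
width: 12.1
grasp_force: 30.0
```

Emit:
servo_tool(steps=[[[0,0,0.015],[0,0,3],-1],[[0,0,0.015],[0,0,3],-1],[[0,0,0.015],[0,0,3],-1],[[0,0,0.015],[0,0,3],-1],[[0,0,0.015],[0,0,3],-1],[[0,0,0.015],[0,0,3],-1],[[0,0,0.015],[0,0,3],-1],[[0,0,0.015],[0,0,3],-1]])

```text
t: 4.82
ee_pos: [554.0, 155.5, 148.9]
orientation: [-0.666, -3.068, 0.001]
ft_force: [0.5, 0.4, -1.8]
width: 11.9
grasp_force: 30.0
```

Emit:
servo_tool(steps=[[[-0.0043,-0.0232,0],[0,0,1.816],-1],[[-0.0043,-0.0232,0],[0,0,1.816],-1],[[-0.0043,-0.0232,0],[0,0,1.816],-1],[[-0.0043,-0.0232,0],[0,0,1.816],-1],[[-0.0043,-0.0232,0],[0,0,1.816],-1],[[-0.0043,-0.0232,0],[0,0,1.816],-1],[[-0.0043,-0.0232,0],[0,0,1.816],-1],[[-0.0043,-0.0232,0],[0,0,1.816],-1]])

```text
t: 5.48
ee_pos: [519.3, -30.9, 148.3]
orientation: [-0.274, -3.128, 0.0]
ft_force: [-0.6, -0.8, -1.5]
width: 11.8
grasp_force: 30.0
```

Emit:
servo_tool(steps=[[[-0.0043,-0.0232,0],[0,0,1.816],-1],[[-0.0043,-0.0232,0],[0,0,1.816],-1],[[-0.0043,-0.0232,0],[0,0,1.816],-1],[[-0.0043,-0.0232,0],[0,0,1.816],-1],[[-0.0043,-0.0232,0],[0,0,1.816],-1],[[-0.0043,-0.0232,0],[0,0,1.816],-1],[[-0.0043,-0.0232,0],[0,0,1.816],-1],[[-0.0043,-0.0232,0],[0,0,1.816],-1]])

```text
t: 6.15
ee_pos: [484.9, -216.3, 148.2]
orientation: [0.123, -3.138, -0.001]
ft_force: [0.2, -0.3, -1.1]
width: 11.9
grasp_force: 30.0
```

Emit:
servo_tool(steps=[[[0,0,0],[0,0,0],-1],[[0,0,0],[0,0,0],-1],[[0,0,0],[0,0,0],-1],[[0,0,0],[0,0,0],-1],[[0,0,0],[0,0,0],-1],[[0,0,0],[0,0,0],-1],[[0,0,0],[0,0,0],-1],[[0,0,0],[0,0,0],-1]])

```text
t: 6.82
ee_pos: [486.1, -215.1, 148.7]
orientation: [0.122, -3.139, 0.0]
ft_force: [0.0, 1.0, -1.4]
width: 11.8
grasp_force: 30.0
```

```bash
python3 - <<'E'
from h import *
o=sensors.get_obs();R=cv2.Rodrigues(o['orientation'])[0];print(o['t'],o['ee_pos'],'yang',np.arctan2(R[1,1],R[0,1]),R[:,2],o['qpos'])
S=snap('side','side2');T=snap('top','top2');c=S['color'][200:350,220:420];cv2.imwrite('pics/c3.png',cv2.resize(cv2.convertScaleAbs(c,alpha=2.2,beta=25),None,fx=4,fy=4,interpolation=cv2.INTER_CUBIC))
E
```

```text
6.8167 [ 486.14138085 -215.09524746  148.69682762] yang 1.6482679434146446 [-6.47404769e-06 -2.11912897e-05 -1.00000000e+00] [-4.38935372e-01  3.90262929e-01  1.89044487e+00 -2.89204394e-05
  8.60881710e-01 -2.08718447e+00]
```

View pics/c3.png

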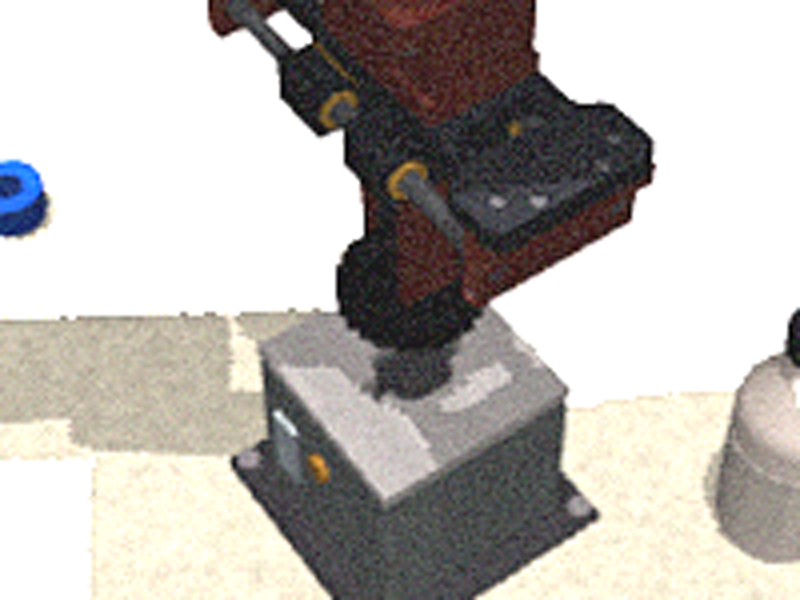

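The cap hangs over the hole, with the disc around (405,290) in the crop. I'll descend gently and read the force.

Emit:
servo_tool(steps=[[[-0.0002,-0.0006,-0.006],[0,0,0],-1],[[0,0,-0.006],[0,0,0],-1],[[0,0,-0.006],[0,0,0],-1],[[0,0,-0.004],[0,0,0],-1],[[0,0,-0.004],[0,0,0],-1],[[0,0,-0.002],[0,0,0],-1],[[0,0,0],[0,0,0],-1],[[0,0,0],[0,0,0],-1]])

```text
t: 7.58
ee_pos: [485.8, -216.1, 120.5]
orientation: [0.121, -3.139, -0.0]
ft_force: [-0.7, 0.1, -1.5]
width: 11.6
grasp_force: 30.0
```

Emit:
servo_tool(steps=[[[0,0,-0.0005],[0,0,0],-1],[[0,0,-0.0005],[0,0,0],-1],[[0,0,-0.0005],[0,0,0],-1],[[0,0,-0.0005],[0,0,0],-1],[[0,0,-0.0005],[0,0,0],-1],[[0,0,-0.0005],[0,0,0],-1],[[0,0,0],[0,0,0],-1],[[0,0,0],[0,0,0],-1]])

```text
t: 8.25
ee_pos: [485.8, -216.1, 117.7]
orientation: [0.121, -3.139, -0.0]
ft_force: [0.4, 0.1, -1.6]
width: 11.8
grasp_force: 30.0
```

```bash
python3 - <<'E'
from h import *
o=sensors.get_obs();print(o['t'],o['ee_pos'],o['ft_force'],o['moment'])
S=snap('side','side3');f,R,t=cal(S);K=np.array([[f,0,S['cx']],[0,f,S['cy']],[0,0,1]])
k=6;u0,v0=270,245
c=cv2.resize(cv2.convertScaleAbs(S['color'][v0:v0+90,u0:u0+120],alpha=2.5,beta=25),None,fx=k,fy=k,interpolation=cv2.INTER_CUBIC)
th=np.linspace(0,2*np.pi,60);z=o['ee_pos'][2]-14.1
def draw(P,col):
    p=cv2.projectPoints(np.array(P),np.array(S['rvec'],float),t,K,None)[0].reshape(-1,2)
    cv2.polylines(c,[np.round((p-[u0,v0]+.5)*k-.5).astype(np.int32)],False,col,1)
x,y=o['ee_pos'][:2]
for h in(z,z+12): draw([[x+28*np.cos(a),y+28*np.sin(a),h] for a in th],(0,0,255))
draw([[486.4+15*np.cos(a),-216.7+15*np.sin(a),90] for a in th],(0,200,0))
draw([[x+13.5*np.cos(a),y+13.5*np.sin(a),z-14.5] for a in th],(255,0,0))
cv2.imwrite('pics/c4.png',c)
E
```

```text
8.25 [ 485.81078529 -216.07769589  117.6638059 ] [ 0.41052811  0.14656646 -1.58406258] [ 0.00279558 -0.00294007 -0.06618623]
```

View pics/c4.png

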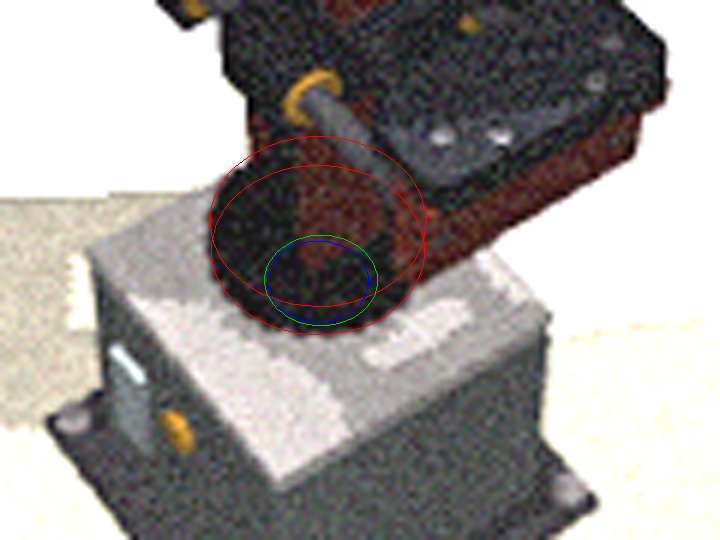

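The overlay shows the predicted disc (red) matching its image, and the plug (blue, centre (320,280)) inside the hole (green). Contact force is nil so far, so I'll go on down in small steps.

Emit:
servo_tool(steps=[[[0,0,-0.0005],[0,0,0],-1],[[0,0,-0.0005],[0,0,0],-1],[[0,0,-0.0005],[0,0,0],-1],[[0,0,-0.0005],[0,0,0],-1],[[0,0,0],[0,0,0],-1],[[0,0,0],[0,0,0],-1],[[0,0,0],[0,0,0],-1],[[0,0,0],[0,0,0],-1]])

```text
t: 8.97
ee_pos: [485.8, -216.1, 115.7]
orientation: [-0.121, 3.139, 0.0]
ft_force: [0.5, 0.6, -0.7]
width: 11.6
grasp_force: 30.0
```

Emit:
servo_tool(steps=[[[0,0,-0.0005],[0,0,0],-1],[[0,0,-0.0005],[0,0,0],-1],[[0,0,-0.0005],[0,0,0],-1],[[0,0,-0.0005],[0,0,0],-1],[[0,0,0],[0,0,0],-1],[[0,0,0],[0,0,0],-1],[[0,0,0],[0,0,0],-1],[[0,0,0],[0,0,0],-1]])

```text
t: 9.63
ee_pos: [485.8, -216.1, 113.7]
orientation: [-0.121, 3.139, -0.0]
ft_force: [0.0, -0.3, -2.1]
width: 12.3
grasp_force: 30.0
```

Emit:
servo_tool(steps=[[[0,0,-0.001],[0,0,0],-1],[[0,0,-0.001],[0,0,0],-1],[[0,0,-0.001],[0,0,0],-1],[[0,0,-0.0005],[0,0,0],-1],[[0,0,0],[0,0,0],-1],[[0,0,0],[0,0,0],-1],[[0,0,0],[0,0,0],-1],[[0,0,0],[0,0,0],-1]])

```text
t: 10.3
ee_pos: [485.8, -216.1, 110.2]
orientation: [-0.121, 3.139, -0.0]
ft_force: [-0.7, 0.0, -1.7]
width: 11.7
grasp_force: 30.0
```

Emit:
servo_tool(steps=[[[0,0,-0.0007],[0,0,0],-1],[[0,0,-0.0007],[0,0,0],-1],[[0,0,-0.0007],[0,0,0],-1],[[0,0,-0.0005],[0,0,0],-1],[[0,0,0],[0,0,0],-1],[[0,0,0],[0,0,0],-1],[[0,0,0],[0,0,0],-1],[[0,0,0],[0,0,0],-1]])

```text
t: 10.97
ee_pos: [485.8, -216.1, 107.6]
orientation: [-0.121, 3.139, 0.0]
ft_force: [0.4, 0.4, -1.3]
width: 11.9
grasp_force: 30.0
```

Emit:
servo_tool(steps=[[[0,0,-0.0005],[0,0,0],-1],[[0,0,-0.0005],[0,0,0],-1],[[0,0,-0.0005],[0,0,0],-1],[[0,0,-0.0005],[0,0,0],-1],[[0,0,0],[0,0,0],-1],[[0,0,0],[0,0,0],-1],[[0,0,0],[0,0,0],-1],[[0,0,0],[0,0,0],-1]])

```text
t: 11.63
ee_pos: [485.8, -216.1, 105.6]
orientation: [-0.121, 3.139, -0.0]
ft_force: [-1.2, -0.1, -1.1]
width: 11.7
grasp_force: 30.0
```

Emit:
servo_tool(steps=[[[0,0,-0.0003],[0,0,0],-1],[[0,0,-0.0003],[0,0,0],-1],[[0,0,-0.0002],[0,0,0],-1],[[0,0,0],[0,0,0],-1],[[0,0,0],[0,0,0],-1],[[0,0,0],[0,0,0],-1],[[0,0,0],[0,0,0],-1],[[0,0,0],[0,0,0],-1]])

```text
t: 12.3
ee_pos: [485.9, -216.1, 104.8]
orientation: [-0.121, 3.139, -0.0]
ft_force: [0.2, -0.3, -1.7]
width: 11.6
grasp_force: 30.0
```

Emit:
servo_tool(steps=[[[0,0,-0.0003],[0,0,0],-1],[[0,0,-0.0002],[0,0,0],-1],[[0,0,0],[0,0,0],-1],[[0,0,0],[0,0,0],-1],[[0,0,0],[0,0,0],-1],[[0,0,0],[0,0,0],-1],[[0,0,0],[0,0,0],-1],[[0,0,0],[0,0,0],-1]])

```text
t: 12.97
ee_pos: [485.9, -216.1, 104.3]
orientation: [-0.121, 3.139, -0.0]
ft_force: [-0.3, 1.1, 1.3]
width: 11.7
grasp_force: 30.0
```

Emit:
servo_tool(steps=[[[0,0,-0.0003],[0,0,0],-1],[[0,0,-0.0002],[0,0,0],-1],[[0,0,0],[0,0,0],-1],[[0,0,0],[0,0,0],-1],[[0,0,0],[0,0,0],-1],[[0,0,0],[0,0,0],-1],[[0,0,0],[0,0,0],-1],[[0,0,0],[0,0,0],-1]])

```text
t: 13.63
ee_pos: [485.9, -216.1, 104.3]
orientation: [-0.121, 3.139, -0.0]
ft_force: [-0.9, 1.4, 6.1]
width: 11.7
grasp_force: 30.0
```

The disc is seated: z has stopped at 104.3 with about 7 N. I'll ease off a little and start turning clockwise.

Emit:
servo_tool(steps=[[[0,0,0.0003],[0,0,0],-1],[[0,0,0],[0,0,0],-1],[[0,0,0],[0,0,-3],-1],[[0,0,0],[0,0,-4],-1],[[0,0,0],[0,0,-4],-1],[[0,0,0],[0,0,-4],-1],[[0,0,0],[0,0,-4],-1],[[0,0,0],[0,0,-3],-1]])

```text
t: 14.3
ee_pos: [486.1, -216.7, 104.3]
orientation: [0.485, 3.103, -0.001]
ft_force: [-1.1, -2.1, 3.0]
width: 11.7
grasp_force: 30.0
```

```bash
cat > st.py <<'E'
from h import *
o=sensors.get_obs();R=cv2.Rodrigues(o['orientation'])[0];y=np.arctan2(R[1,1],R[0,1])
print(o['t'],o['ee_pos'].round(1),'turned',round(1.648-y,4),'cmdq6',o['qpos'][5].round(4),o['ft_force'].round(1),o['moment'].round(3),'tq6',o['joint_torque'][5].round(4),o['width'])
E
python3 st.py
```

```text
14.3 [ 486.1 -216.7  104.3] turned 0.3874 cmdq6 -1.7012 [-1.1 -2.1  3. ] [-0.354  0.331  0.024] tq6 -0.5211 11.676316373869312
```

Emit:
servo_tool(steps=[[[0,0,0],[0,0,0],-1],[[0,0,0],[0,0,0],-1],[[0,0,0],[0,0,0],-1],[[0,0,0],[0,0,-0.6],-1],[[0,0,0],[0,0,-0.6],-1],[[0,0,0],[0,0,-0.6],-1],[[0,0,0],[0,0,-0.6],-1],[[0,0,0],[0,0,-0.6],-1]])

```text
t: 14.97
ee_pos: [486.1, -216.4, 104.3]
orientation: [0.561, 3.09, -0.001]
ft_force: [-0.5, -3.0, 5.3]
width: 11.8
grasp_force: 30.0
```

```bash
python3 st.py
```

```text
14.9667 [ 486.1 -216.4  104.3] turned 0.4366 cmdq6 -1.652 [-0.5 -3.   5.3] [-0.48   0.352  0.061] tq6 -0.0679 11.84298826270561
```

Emit:
servo_tool(steps=[[[0,0,0],[0,0,-0.6],-1],[[0,0,0],[0,0,-0.6],-1],[[0,0,0],[0,0,-0.6],-1],[[0,0,0],[0,0,-0.6],-1],[[0,0,0],[0,0,-0.6],-1],[[0,0,0],[0,0,-0.6],-1],[[0,0,0],[0,0,0],-1],[[0,0,0],[0,0,0],-1]])

```text
t: 15.63
ee_pos: [486.3, -216.0, 104.3]
orientation: [0.658, 3.071, 0.0]
ft_force: [0.6, -0.5, 5.3]
width: 12.0
grasp_force: 30.0
```

```bash
python3 st.py
```

```text
15.6333 [ 486.3 -216.   104.3] turned 0.4991 cmdq6 -1.5897 [ 0.6 -0.5  5.3] [-0.008  0.059  0.122] tq6 0.1786 12.014956035227351
```

Emit:
servo_tool(steps=[[[0,0,0],[0,0,-0.6],-1],[[0,0,0],[0,0,-0.6],-1],[[0,0,0],[0,0,-0.6],-1],[[0,0,0],[0,0,-0.6],-1],[[0,0,0],[0,0,0],-1],[[0,0,0],[0,0,0],-1],[[0,0,0],[0,0,0],-1],[[0,0,0],[0,0,0],-1]])

```text
t: 16.3
ee_pos: [486.7, -215.6, 104.3]
orientation: [0.722, 3.056, 0.001]
ft_force: [1.6, 3.2, 4.9]
width: 12.0
grasp_force: 30.0
```

```bash
python3 st.py
```

```text
16.3 [ 486.7 -215.6  104.3] turned 0.5411 cmdq6 -1.5479 [1.6 3.2 4.9] [ 0.637 -0.342  0.231] tq6 0.2225 11.987417032397307
```

Emit:
servo_tool(steps=[[[0,0,0],[0,0,-0.6],-1],[[0,0,0],[0,0,-0.6],-1],[[0,0,0],[0,0,-0.6],-1],[[0,0,0],[0,0,-0.6],-1],[[0,0,0],[0,0,0],-1],[[0,0,0],[0,0,0],-1],[[0,0,0],[0,0,0],-1],[[0,0,0],[0,0,0],-1]])

```text
t: 16.97
ee_pos: [486.8, -215.4, 104.4]
orientation: [0.786, 3.04, 0.002]
ft_force: [4.0, 4.2, 4.7]
width: 11.7
grasp_force: 30.0
```

```bash
python3 st.py
```

```text
16.9667 [ 486.8 -215.4  104.4] turned 0.5832 cmdq6 -1.506 [4.  4.2 4.7] [ 0.965 -0.574  0.308] tq6 0.3076 11.738923792526107
```

Emit:
servo_tool(steps=[[[0.0004,0.0004,0],[0,0,-0.6],-1],[[0,0,0],[0,0,-0.6],-1],[[0,0,0],[0,0,-0.6],-1],[[0,0,0],[0,0,0],-1],[[0,0,0],[0,0,0],-1],[[0,0,0],[0,0,0],-1],[[0,0,0],[0,0,0],-1],[[0,0,0],[0,0,0],-1]])

```text
t: 17.63
ee_pos: [486.9, -215.4, 104.3]
orientation: [0.834, 3.028, 0.001]
ft_force: [2.6, 2.3, 6.3]
width: 12.2
grasp_force: 30.0
```

```bash
python3 st.py
```

```text
17.6333 [ 486.9 -215.4  104.3] turned 0.6145 cmdq6 -1.4735 [2.6 2.3 6.3] [ 0.605 -0.409  0.3  ] tq6 0.268 12.221778452973659
```

Emit:
servo_tool(steps=[[[0,0,0],[0,0,-0.6],-1],[[0,0,0],[0,0,-0.6],-1],[[0,0,0],[0,0,-0.6],-1],[[0,0,0],[0,0,0],-1],[[0,0,0],[0,0,0],-1],[[0,0,0],[0,0,0],-1],[[0,0,0],[0,0,0],-1],[[0,0,0],[0,0,0],-1]])

```text
t: 18.3
ee_pos: [486.9, -215.3, 104.4]
orientation: [0.881, 3.014, 0.001]
ft_force: [3.6, 2.9, 5.3]
width: 11.8
grasp_force: 30.0
```

```bash
python3 st.py
```

```text
18.3 [ 486.9 -215.3  104.4] turned 0.6461 cmdq6 -1.4419 [3.6 2.9 5.3] [ 0.647 -0.295  0.138] tq6 0.1938 11.768209708294018
```

Emit:
servo_tool(steps=[[[0.0003,0.0003,0],[0,0,-0.6],-1],[[0,0,0],[0,0,-0.6],-1],[[0,0,0],[0,0,-0.6],-1],[[0,0,0],[0,0,-0.6],-1],[[0,0,0],[0,0,0],-1],[[0,0,0],[0,0,0],-1],[[0,0,0],[0,0,0],-1],[[0,0,0],[0,0,0],-1]])

```text
t: 18.97
ee_pos: [486.9, -215.2, 104.3]
orientation: [0.944, 2.996, 0.0]
ft_force: [1.8, 0.8, 5.0]
width: 11.6
grasp_force: 30.0
```

```bash
python3 st.py
```

```text
18.9667 [ 486.9 -215.2  104.3] turned 0.6879 cmdq6 -1.3992 [1.8 0.8 5. ] [ 0.365 -0.025  0.14 ] tq6 0.1722 11.619006751740423
```

Emit:
servo_tool(steps=[[[0,0,0],[0,0,-0.6],-1],[[0,0,0],[0,0,-0.6],-1],[[0,0,0],[0,0,-0.6],-1],[[0,0,0],[0,0,-0.6],-1],[[0,0,0],[0,0,0],-1],[[0,0,0],[0,0,0],-1],[[0,0,0],[0,0,0],-1],[[0,0,0],[0,0,0],-1]])

```text
t: 19.63
ee_pos: [486.6, -215.4, 104.3]
orientation: [1.007, 2.975, 0.0]
ft_force: [-0.4, 0.0, 6.5]
width: 11.7
grasp_force: 30.0
```

```bash
python3 st.py
```

```text
19.6333 [ 486.6 -215.4  104.3] turned 0.7301 cmdq6 -1.3571 [-0.4  0.   6.5] [0.101 0.106 0.028] tq6 0.0114 11.745960269049027
```

Emit:
servo_tool(steps=[[[0,0,0],[0,0,-0.6],-1],[[0,0,0],[0,0,-0.6],-1],[[0,0,0],[0,0,-0.6],-1],[[0,0,0],[0,0,-0.6],-1],[[0,0,0],[0,0,0],-1],[[0,0,0],[0,0,0],-1],[[0,0,0],[0,0,0],-1],[[0,0,0],[0,0,0],-1]])

```text
t: 20.3
ee_pos: [486.5, -215.6, 104.3]
orientation: [1.069, 2.954, -0.001]
ft_force: [-1.4, -1.4, 6.4]
width: 12.0
grasp_force: 30.0
```

```bash
python3 st.py
```

```text
20.3 [ 486.5 -215.6  104.3] turned 0.7716 cmdq6 -1.3154 [-1.4 -1.4  6.4] [-0.06   0.331  0.169] tq6 0.1303 11.986163914188745
```

Emit:
servo_tool(steps=[[[0,0,0],[0,0,-0.6],-1],[[0,0,0],[0,0,-0.6],-1],[[0,0,0],[0,0,-0.6],-1],[[0,0,0],[0,0,-0.6],-1],[[0,0,0],[0,0,0],-1],[[0,0,0],[0,0,0],-1],[[0,0,0],[0,0,0],-1],[[0,0,0],[0,0,0],-1]])

```text
t: 20.97
ee_pos: [486.8, -215.2, 104.3]
orientation: [1.13, 2.931, 0.001]
ft_force: [0.4, 1.5, 6.1]
width: 12.1
grasp_force: 30.0
```

```bash
python3 st.py
```

```text
20.9667 [ 486.8 -215.2  104.3] turned 0.8135 cmdq6 -1.2736 [0.4 1.5 6.1] [ 0.441 -0.028  0.236] tq6 0.2098 12.0934185763165
```

Emit:
servo_tool(steps=[[[0,0,0],[0,0,-0.6],-1],[[0,0,0],[0,0,-0.6],-1],[[0,0,0],[0,0,-0.6],-1],[[0,0,0],[0,0,-0.6],-1],[[0,0,0],[0,0,0],-1],[[0,0,0],[0,0,0],-1],[[0,0,0],[0,0,0],-1],[[0,0,0],[0,0,0],-1]])

```text
t: 21.63
ee_pos: [486.8, -215.1, 104.3]
orientation: [1.191, 2.907, 0.001]
ft_force: [2.1, 1.8, 6.0]
width: 11.9
grasp_force: 30.0
```

```bash
python3 st.py
```

```text
21.6333 [ 486.8 -215.1  104.3] turned 0.8552 cmdq6 -1.2319 [2.1 1.8 6. ] [ 0.422 -0.058  0.27 ] tq6 0.2941 11.916888697190897
```

Emit:
servo_tool(steps=[[[0,0,0],[0,0,-0.6],-1],[[0,0,0],[0,0,-0.6],-1],[[0,0,0],[0,0,-0.6],-1],[[0,0,0],[0,0,0],-1],[[0,0,0],[0,0,0],-1],[[0,0,0],[0,0,0],-1],[[0,0,0],[0,0,0],-1],[[0,0,0],[0,0,0],-1]])

```text
t: 22.3
ee_pos: [486.8, -215.1, 104.3]
orientation: [1.237, 2.887, 0.001]
ft_force: [1.6, 1.7, 6.7]
width: 12.1
grasp_force: 30.0
```

```bash
python3 st.py
```

```text
22.3 [ 486.8 -215.1  104.3] turned 0.8867 cmdq6 -1.2004 [1.6 1.7 6.7] [ 0.502 -0.109  0.268] tq6 0.272 12.091941852964249
```

Emit:
servo_tool(steps=[[[0,0,0],[0,0,-0.6],-1],[[0,0,0],[0,0,-0.6],-1],[[0,0,0],[0,0,-0.6],-1],[[0,0,0],[0,0,0],-1],[[0,0,0],[0,0,0],-1],[[0,0,0],[0,0,0],-1],[[0,0,0],[0,0,0],-1],[[0,0,0],[0,0,0],-1]])

```text
t: 22.97
ee_pos: [486.8, -215.0, 104.3]
orientation: [1.283, 2.868, 0.001]
ft_force: [1.8, 1.2, 7.8]
width: 11.9
grasp_force: 30.0
```

```bash
python3 st.py
```

```text
22.9667 [ 486.8 -215.   104.3] turned 0.9184 cmdq6 -1.1689 [1.8 1.2 7.8] [ 0.534 -0.01   0.174] tq6 0.177 11.870634897135846
```

Emit:
servo_tool(steps=[[[0,0,0],[0,0,-0.6],-1],[[0,0,0],[0,0,-0.6],-1],[[0,0,0],[0,0,-0.6],-1],[[0,0,0],[0,0,-0.6],-1],[[0,0,0],[0,0,-0.6],-1],[[0,0,0],[0,0,-0.6],-1],[[0,0,0],[0,0,0],-1],[[0,0,0],[0,0,0],-1]])

```text
t: 23.63
ee_pos: [486.7, -215.1, 104.3]
orientation: [1.373, 2.826, 0.001]
ft_force: [-0.5, 1.3, 7.3]
width: 11.7
grasp_force: 30.0
```

```bash
python3 st.py
```

```text
23.6333 [ 486.7 -215.1  104.3] turned 0.9817 cmdq6 -1.1057 [-0.5  1.3  7.3] [0.352 0.066 0.044] tq6 0.0086 11.710495346672039
```

Emit:
servo_tool(steps=[[[0,0,0],[0,0,-0.6],-1],[[0,0,0],[0,0,-0.6],-1],[[0,0,0],[0,0,-0.5],-1],[[0,0,0],[0,0,0],-1],[[0,0,0],[0,0,0],-1],[[0,0,0],[0,0,0],-1],[[0,0,0],[0,0,0],-1],[[0,0,0],[0,0,0],-1]])

```text
t: 24.3
ee_pos: [486.4, -215.4, 104.3]
orientation: [-1.414, -2.805, -0.0]
ft_force: [-0.8, -0.3, 6.5]
width: 11.4
grasp_force: 30.0
```

```bash
python3 st.py
```

```text
24.3 [ 486.4 -215.4  104.3] turned 1.0112 cmdq6 -1.0761 [-0.8 -0.3  6.5] [0.083 0.233 0.014] tq6 0.0317 11.4417785410373
```

Torque is nil after two resist-and-drop cycles (about 0.50–0.65 and 0.76–0.91 rad), so two clicks are in. I'll release and lift.

Emit:
servo_tool(steps=[[[0,0,0],[0,0,0],0],[[0,0,0],[0,0,0],0],[[0,0,0],[0,0,0],0],[[0,0,0],[0,0,0],0],[[0,0,0],[0,0,0],0],[[0,0,0],[0,0,0],0],[[0,0,0],[0,0,0],0],[[0,0,0],[0,0,0],0]])

```text
t: 24.97
ee_pos: [486.5, -215.4, 104.0]
orientation: [-1.414, -2.805, 0.0]
ft_force: [0.5, -0.5, 0.3]
width: 44.2
grasp_force: 0.0
```

Emit:
servo_tool(steps=[[[0,0,0.002],[0,0,0],0],[[0,0,0.005],[0,0,0],0],[[0,0,0.01],[0,0,0],0],[[0,0,0.02],[0,0,0],0],[[0,0,0.02],[0,0,0],0],[[0,0,0.03],[0,0,0],0],[[0,0,0.03],[0,0,0],0],[[0,0,0.03],[0,0,0],0]])

```text
t: 25.63
ee_pos: [486.3, -215.3, 253.4]
orientation: [1.414, 2.805, 0.0]
ft_force: [0.9, 0.2, -0.1]
width: 43.9
grasp_force: 0.0
```

Emit:
servo_tool(steps=[[[-0.01,0.03,0],[0,0,0],0],[[-0.01,0.03,0],[0,0,0],0],[[-0.01,0.03,0],[0,0,0],0],[[-0.01,0.03,0],[0,0,0],0],[[-0.01,0.03,0],[0,0,0],0],[[-0.01,0.03,0],[0,0,0],0],[[-0.01,0.03,0],[0,0,0],0],[[0,0,0],[0,0,0],0]])

```text
t: 26.3
ee_pos: [414.5, -2.0, 251.8]
orientation: [-1.41, -2.807, -0.002]
ft_force: [-1.2, -0.5, -0.0]
width: 43.7
grasp_force: 0.0
```

```bash
python3 - <<'E'
from h import *
T=snap('top','top5');S=snap('side','side5')
def crop(d,u,v): return cv2.resize(cv2.convertScaleAbs(d['color'][v:v+50,u:u+40],alpha=2.2,beta=30),None,fx=10,fy=10,interpolation=cv2.INTER_CUBIC)
cv2.imwrite('pics/c5.png',np.hstack([crop(T,355,235),crop(S,303,255)]))
for n,d,c in(('T',T,(375,260)),('S',S,(323,280))):
    P=cloud(d); m=np.zeros((480,640),bool); m[c[1]-28:c[1]+28,c[0]-28:c[0]+28]=1
    m&=(P[...,2]>(121 if n=='T' else 125))&(P[...,2]<142); q=P[m]; ce=q.mean(0); w,v=np.linalg.eigh(np.cov((q-ce)[:,:2].T)); print(n,m.sum(),ce,np.percentile(q[:,2],90),'ang',np.arctan2(v[1,1],v[0,1]))
E
```

```text
T 136 [ 485.10300383 -214.66212664  131.84886982] 135.3221225649994 ang 2.2085393566987532
S 271 [ 484.91320967 -219.15756904  130.45788348] 132.23447090157447 ang 2.215848723169165
```

View pics/c5.png

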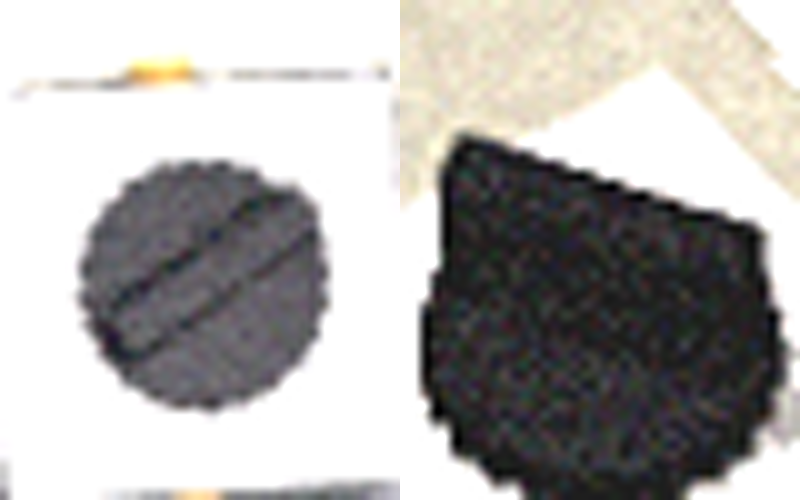

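The cap is seated and upright with its centre at about (205,285) in the top crop. The wing stands at −0.93 rad, which matches the commanded turn, so the grip did not slip.

```bash
python3 -c "
from workcell import close_job
print(close_job())"
```

```text
the job is handed in; nothing more can be done
None
```

The cap is seated on the tank's filler neck, turned clockwise through two ratchet clicks (counted from two rises and drops in the wrist torque), released, and the job is handed in; no verdict came back.

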